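# Set a ratchet prop to its fourth click and lock it

### The job

Set up the ratchet prop that will carry the overhanging end of the next carved panel: take its column by the head and raise it from the bottom by exactly four clicks of the pawl, no more, and let it down gently onto the pawl so that the fourth notch carries it. Then let go and swing the clamp lever at its side all the way over, away from the robot's side, to lock it. Leave the brush, mallet and tin where they are.

Things in the scene. Friction and masses are not known exactly. Their poses are not given: they have to be found in the camera images.
- stand: The prop's fixed dark steel foot, 150 x 200 x 12 mm (70 mm to -y, 130 mm to +y of the origin), with an upright grey channel guide 44 x 44 mm. Origin: on the column's axis at bench level, under the foot. z up; x points away from the robot, within 0.35 rad; y goes to the lever's side.
- guide_top (a point): Centre of the guide's top end, on the column's axis, 152 mm above the bench. A 60 mm wide aluminium collar with a sprung brass pawl on its +x side (reaching 70 mm to +x of the axis) is clamped on the guide, at another height every time, not measured: its top lies 109 to 151 mm above the bench.
- head (a point): Centre of the column's head, a flat-sided steel block with a thin wood pad: 36 mm (stand's x) x 56 mm (stand's y) x 28 mm high, 199 mm above the bench when the column is right down. Axes as the stand's. Take it from above across either width. Below it is the steel column, 26 x 30 mm, 0.45 to 0.8 kg.
- column (a joint): Lift of the column in m: 0 (start) right down, at most 0.125; drag 1.2 N. Rises free for 5 to 50 mm, then teeth 14 mm apart pass the pawl; the first click comes 16 to 58 mm up. Before a click the pull grows by 3 to 10 N over about 7 mm; at the click it falls back. Let down after a click, the tooth sits on the pawl within 6 mm; it cannot go back a notch. Over 40 N down on the pawl is too hard.
- lever_knob (a point): Centre of the black ball knob, 22 mm across, at the end of the clamp lever: a 10 mm steel rod, 70 mm from pivot to knob centre. The pivot is an axis along the stand's y, 45 mm above the bench and 105 mm to +y of the stand's origin.
- lever (a joint): Angle of the clamp lever in rad: at 0 it leans 0.6 rad from upright to the stand's -x (to the robot's side), at 1.2 it is fully over against its stop, leaning 0.6 rad to the stand's +x. It is stiff (about 3 N at the knob) and stays where it is left.
- dust_brush: Bystander: flat wide dusting brush, 185 x 112 mm, 19 mm high, lying on the bench. Origin at its underside, by the ferrule.
- mallet: Bystander: round wooden carver's mallet standing on its head, 84 mm across, 215 mm high. Origin at the centre of its underside.
- tin: Bystander: plain metal tin 76 mm across, 85 mm high. Origin at the centre of its underside.

How it is judged:
By the outcome, as a careful person would: the job done as asked, in the order asked, and still so for the second after the job is handed in, with the robot touching nothing.
It also fails if it takes over 72 s, if anything falls off the work surface, if the arm or the gripper's body presses on something with over 40 N, if the wrist force passes 120 N, or if a joint passes its speed limit or range.

### The arm

A 7-joint arm with a two-finger parallel gripper is mounted at the origin on the work surface. World frame = base frame: x ahead of the robot, y to its left, z up, the work surface at z = 0. Lengths are in m, angles in rad, forces in N, time in s.
With the tool pointing down it reaches from about 0.425 to 0.925 m from the base axis. Payload 6.8 kg.
Tool frame: the origin (TCP) lies between the finger pads; the fingertips stand 17 mm ahead of it and the grasp point (between the pads) lies 2 mm behind it; z points along the fingers, x is the direction in which the jaws open and shut, and the axes are right-handed (so a half turn about z gives the same grasp; the last joint's range is limited). The gripper opens to 85 mm and grips with 20 to 120 N. Pads are 22 mm wide; open, the fingers measure 114 mm over their backs; the gripper's body (76 mm by 85 mm) begins 54 mm behind the grasp point. The pads swing forward as they close: fully open they stand 13 mm farther back than shut.
Start: joints at [1.065, 0.477, 0.022, 1.555, -0.011, 1.109, -0.083], TCP at [0.261, -0.622, 0.248] pointing down, gripper open.
Joint ranges: [-2.96, 2.96], [-0.34, 2.1], [-1.41, 1.46], [0.24, 2.44], [-1.37, 4.51], [0.17, 1.92], [-2.96, 2.96]. Speed limits (rad/s): [2.39, 2.39, 3.14, 3.14, 3.14, 3.14, 3.14].

### API

Orientations are given as a unit quaternion [w, x, y, z].
In Python, from station import readout, read_camera, get_calibration, bot, models gives the robot as it stands.
- The arm moves only by the tool carry_out, never from a script. Its argument "deltas" is a list of rows, each a list of 2 entries, a list of its own where there are three numbers: the shift along the tool's x, y, z in cm, then the turn about the tool's z in degrees. A call has 1 to 10 rows; each row is the pose to reach, as a shift and turn from the pose measured when the call began, along the tool's axes at that moment; what a row does not reach only later rows make up. A row lasts 1/8 s, in which the tool goes at most 62.5 mm and 10.7 degrees, less where a joint would pass 70% of its speed; a pose out of reach is approached as far as the arm can. A call with a gripper value outside its range is refused whole. "hand" is the opening, from 0 (shut) to 1 (fully open), set as the call begins (left out, the last holds). The fingers move at their own pace and stop on an object; "newtons" is the grip in N (left out, the last holds). Time passes only in rows, so rows that repeat a pose let the fingers close. It gives the time, the measured TCP pose, the force and the opening at its end, in the units of the state.
- readout.get_obs(): the state, without advancing time (a new reading comes with each control period).
- read_camera(name): name is "side" or "top"; returns the picture (384x512x3 uint8, red, green, blue); there is no depth.
- get_calibration(name): a dict with "fov_y" (degrees; the focal length in pixels is half the picture's height over the tangent of half this angle, whatever the lens; pixels are square), "cx", "cy" (the principal point, pixels), "world_from_camera" (4x4, takes a point from camera to world coordinates). Camera axes: x right, y down, z forward; pixel columns grow to the right and rows downward; lengths in m; the calibration is good to about 2 mm. A picture is of the moment at which its call begins. get_calibration takes no time and is no camera call.
- bot.hand_in(): hands the job in, once; it reports no verdict.
Trained networks look in the newest picture that a camera, given by its name, has taken for a name from the list of things; names that differ only in an ending like _2 or _b are one class to them, and where a whole thing is asked for, a point or a joint stands for the part that bears it (a point fixed in the world has none). Each returns a list of dicts, best first, with "score" (0 to 1); they miss things now and then, are a little off and sometimes report something else, mostly with a low value. They report only what shows in the picture. A call takes as long as a camera call.
- models.spot_in(query, camera): "centre" ([row, column] in pixels, amid what is visible of it).
The state is a dict: "t": time; "q": joint angles; "joint_vel": joint speeds; "joint_torque": joint torques, N m; "eef_pos": TCP position; "tool_rot": TCP orientation; "contact_force": force on the tool from outside, world axes, zero at the start; "torque": the same for the moment, N m; "gripper_width": opening from 0.0 (shut) to 1.0 (fully open).
Only numpy, scipy, OpenCV 4.12 (cv2) and the standard library are available. Lean on these libraries where they do the work, as an engineer would, in place of code of your own. Each camera call takes 0.05 s, during which the arm holds its last target. There are 200 camera calls.

## Working session

There is one attempt and no reset: what is moved stays moved. The work goes in short steps, Python scripts to look and compute and a tool call to move; the robot and the scene stay as the last step left them, time stands still between calls to the robot, and variables do not carry over. Pictures are saved under pics/ and viewed, about 8 in all and at most 12, crops included, and the job is handed in when it is done.

Besides the shell and the picture viewer there is one more tool, called as name(argument=value, ...) on one line, values as JSON. carry_out: Moves the arm, as the interface text tells. Its arguments: {"type":"object","properties":{"deltas":{"type":"array"},"hand":{"type":"number"},"newtons":{"type":"number"}},"required":["deltas"]}

```bash
mkdir -p pics; ls; python3 - <<'E'
from station import readout, read_camera, get_calibration, bot, models
import cv2, numpy as np
for c in ("side","top"):
    im=read_camera(c); cv2.imwrite(f"pics/{c}0.png",im[:,:,::-1])
    k=get_calibration(c); print(c,{a:(np.round(b,3).tolist()) for a,b in k.items()})
    for n in ("stand","head","lever_knob","guide_top","lever","column","mallet","tin","dust_brush"):
        try: print(n,[(np.round(d["centre"],1).tolist(),round(d["score"],2)) for d in models.spot_in(n,c)[:2]])
        except Exception as e: print(n,e)
print(readout.get_obs())
E
```

```text
pics
side {'fov_y': 56.263, 'cx': 248.812, 'cy': 193.424, 'world_from_camera': [[-0.988, -0.095, 0.123, 0.425], [-0.155, 0.65, -0.744, 0.708], [-0.009, -0.754, -0.657, 0.749], [0.0, 0.0, 0.0, 1.0]]}
stand [([203.6, 247.6], 0.7)]
head [([148.9, 247.3], 0.81)]
lever_knob [([206.9, 252.3], 0.72)]
guide_top [([203.0, 246.6], 0.57)]
lever [([210.9, 251.9], 0.51), ([361.1, 291.9], 0.28)]
column [([149.6, 246.8], 0.92)]
mallet [([330.0, 119.8], 0.78), ([358.7, 290.3], 0.59)]
tin [([360.0, 292.3], 0.9)]
dust_brush [([156.4, 267.7], 0.68)]
top {'fov_y': 45.487, 'cx': 254.747, 'cy': 193.334, 'world_from_camera': [[0.015, -0.997, 0.072, 0.467], [-1.0, -0.014, 0.011, 0.035], [-0.01, -0.072, -0.997, 1.483], [0.0, 0.0, 0.0, 1.0]]}
stand [([198.7, 293.4], 0.86)]
head [([191.8, 312.4], 0.68)]
lever_knob [([207.0, 272.7], 0.48)]
guide_top [([200.0, 294.9], 0.72)]
lever [([199.2, 292.1], 0.7)]
column [([191.9, 311.2], 0.55)]
mallet [([137.6, 148.4], 0.72), ([192.6, 310.2], 0.22)]
tin [([244.9, 147.0], 0.79), ([137.8, 149.2], 0.67)]
dust_brush [([198.7, 380.7], 0.84)]
{'t': 1.0, 'q': array([ 1.06489372,  0.47700006,  0.02236972,  1.55540608, -0.01150184,
        1.10928851, -0.08308144]), 'joint_vel': array([ 6.61064336e-05, -5.76828854e-04,  1.35752367e-04, -1.55063344e-03,
       -5.49126716e-04,  7.80471061e-04, -1.08546174e-03]), 'joint_torque': array([ 1.49691285e-03, -5.96338320e+01,  1.60745926e+00, -2.81542718e+01,
        1.25611070e-02,  1.57815139e-03, -8.91136210e-06]), 'eef_pos': array([ 0.26152021, -0.62229676,  0.2483047 ]), 'tool_rot': array([-6.36422622e-06,  8.32891080e-01, -5.53436942e-01,  1.85043899e-05]), 'contact_force': array([-0.49864783, -0.62515662, -1.34849381]), 'torque': array([0.01642898, 0.0088645 , 0.03367248]), 'gripper_width': 0.9993715008884526}
```

```bash
python3 - <<'E'
import cv2, numpy as np
t=cv2.imread("pics/top0.png")[140:250,235:335]; s=cv2.imread("pics/side0.png")[120:260,190:315]
t=cv2.resize(t,(400,440),interpolation=3); s=cv2.resize(s,(400,448),interpolation=3)[:440]
cv2.imwrite("pics/a.png",np.hstack([t,s]))
E
```

```text
(no output)
```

View pics/a.png

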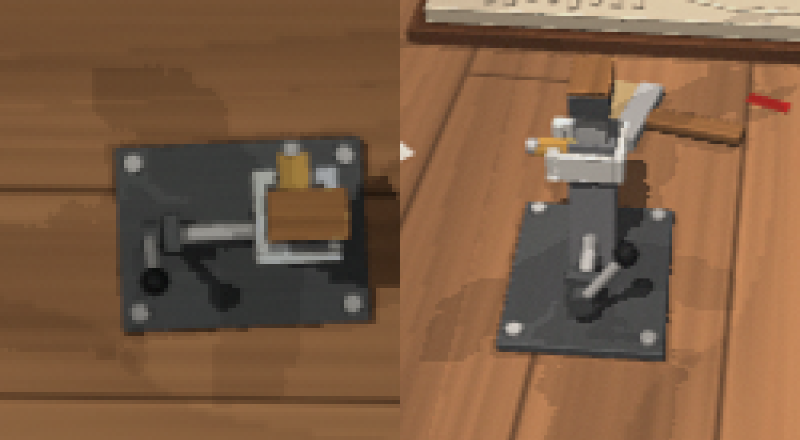

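View pics/side0.png

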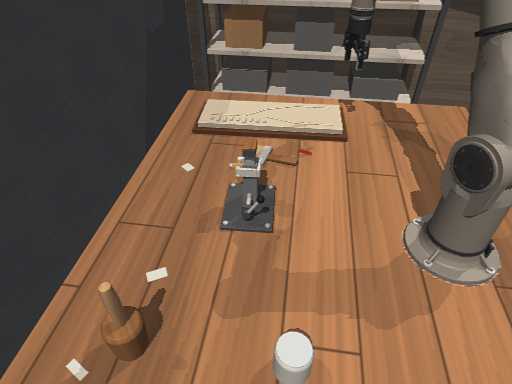

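```bash
cat > h.py <<'E'
import numpy as np
from station import get_calibration
K={c:get_calibration(c) for c in ("side","top")}
def proj(c,P):
    k=K[c];f=192/np.tan(np.radians(k["fov_y"])/2);T=np.linalg.inv(k["world_from_camera"])
    p=T[:3,:3]@np.asarray(P)+T[:3,3];return np.array([k["cx"]+f*p[0]/p[2],k["cy"]+f*p[1]/p[2]])
def w(s,P):
    x,y,a=s;c,q=np.cos(a),np.sin(a);return np.array([x+c*P[0]-q*P[1],y+q*P[0]+c*P[1],P[2]])
E
python3 - <<'E'
from h import *
from scipy.optimize import least_squares
tp=lambda X,Y:(235+X/4,140+Y/4); sd=lambda X,Y:(190+(X-400)/3.2,120+Y/3.2)
F=[(.075,.13,.012),(.075,-.07,.012),(-.075,-.07,.012),(-.075,.13,.012)]
H=[(.018,.028,.213),(.018,-.028,.213),(-.018,-.028,.213),(-.018,.028,.213)]
kn=(-.07*np.sin(.6),.105,.045+.07*np.cos(.6))
obs=[("top",P,tp(*q)) for P,q in zip(F,[(115,145),(362,138),(372,318),(122,330)])]
obs+=[("top",P,tp(*q)) for P,q in zip(H,[(268,188),(349,187),(350,239),(268,241)])]
obs+=[("side",P,sd(*q)) for P,q in zip(F,[(498,348),(527,203),(675,210),(663,355)])]
obs+=[("top",kn,tp(153,281)),("side",kn,sd(626,255))]
def fit(o):
    g=lambda s:np.concatenate([proj(c,w(s,P))-np.array(q) for c,P,q in o])
    r=least_squares(g,[.45,-.07,0.]);return r.x,g(r.x).reshape(-1,2)
for o in (obs,[x for x in obs if x[0]=="top"],[x for x in obs if x[0]=="side"],obs[:4],obs[4:8]):
    s,e=fit(o);print(np.round(s,4))
s,e=fit(obs);print(np.round(e,1).tolist());print("head",w(s,(0,0,.199)),"knob",w(s,kn),"knob end",w(s,(-kn[0],kn[1],kn[2])))
E
```

```text
[ 0.5583 -0.1085  0.0581]
[ 0.5602 -0.1101  0.0497]
[ 0.5543 -0.1022  0.0596]
[ 0.5606 -0.1103  0.0534]
[ 0.56   -0.1103  0.0276]
[[-0.8, 0.8], [-0.6, -0.2], [-0.5, 1.3], [-0.4, 1.0], [-0.9, 1.0], [-1.0, 0.4], [-0.5, 0.3], [-0.2, 0.7], [-2.0, -2.6], [-1.2, -1.8], [-1.2, -1.5], [-0.5, -1.4], [-0.0, 0.9], [-0.6, -0.9]]
head [ 0.55832902 -0.10850787  0.199     ] knob [ 0.51277568 -0.00597926  0.10277349] knob end [ 0.59169233 -0.00139058  0.10277349]
```

```bash
cat >> h.py <<'E'
from station import readout
from scipy.spatial.transform import Rotation as Ro
def go(target,ang):
    """tool-frame delta (cm) and turn (deg) so that tool x lies along world angle ang (rad)"""
    o=readout.get_obs();q=o["tool_rot"];R=Ro.from_quat([q[1],q[2],q[3],q[0]]).as_matrix()
    a=np.arctan2(R[1,0],R[0,0]);t=-np.degrees((ang-a+np.pi)%(2*np.pi)-np.pi)
    print("delta cm",np.round(R.T@(np.array(target)-o["eef_pos"])*100,2),"turn",round(t,1),"pos",o["eef_pos"].round(4),"t",round(o["t"],2),"F",o["contact_force"].round(1),"w",round(o["gripper_width"],3))
E
python3 - <<'E'
from h import *
go((.5605,-.1095,.30),-np.pi/2+.05)
s=(.5605,-.1095,.05)
for z in (.109,.12,.13,.14,.151):
  # side crop pixels of collar's +y top edge ; top view of collar corners
  print(z,[((proj("side",w(s,P))-(190,120))*3.2+(400,0)).round().tolist() for P in((.03,.03,z),(-.03,.03,z),(.03,.03,z-.02))],[((proj("top",w(s,P))-(235,140))*4).round().tolist() for P in((.03,.03,z),(-.03,.03,z),(-.03,-.03,z),(.07,0,z))])
E
```

```text
delta cm [-35.69 -47.43  -5.17] turn 19.9 pos [ 0.2615 -0.6223  0.2483] t 1.0 F [-0.5 -0.6 -1.3] w 0.999
0.109 [[550.0, 185.0], [617.0, 189.0], [551.0, 202.0]] [[250.0, 185.0], [254.0, 264.0], [334.0, 261.0], [288.0, 130.0]]
0.12 [[550.0, 175.0], [617.0, 179.0], [550.0, 193.0]] [[251.0, 183.0], [255.0, 264.0], [335.0, 261.0], [289.0, 129.0]]
0.13 [[549.0, 166.0], [617.0, 170.0], [550.0, 184.0]] [[253.0, 182.0], [256.0, 263.0], [337.0, 260.0], [291.0, 127.0]]
0.14 [[549.0, 157.0], [617.0, 161.0], [550.0, 175.0]] [[254.0, 181.0], [257.0, 262.0], [339.0, 260.0], [292.0, 125.0]]
0.151 [[549.0, 147.0], [618.0, 151.0], [549.0, 166.0]] [[255.0, 180.0], [258.0, 262.0], [341.0, 259.0], [294.0, 124.0]]
```

```bash
python3 - <<'E'
import cv2
s=cv2.imread("pics/side0.png")[135:205,215:295]
cv2.imwrite("pics/b.png",cv2.resize(s,(640,560),interpolation=0))
E
```

```text
(no output)
```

View pics/b.png

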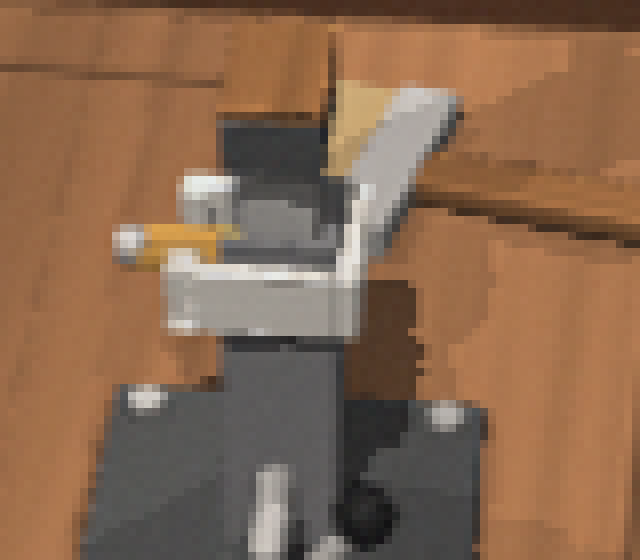

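carry_out(deltas=[[[-3,-4,-3],2],[[-7,-9.4,-5.2],4],[[-10.7,-14.2,-5.2],6],[[-14.3,-19,-5.2],8],[[-17.9,-23.7,-5.2],10],[[-21.5,-28.5,-5.2],12],[[-25,-33.2,-5.2],14],[[-28.6,-38,-5.2],16],[[-32.2,-42.7,-5.2],18],[[-35.7,-47.4,-5.2],19.9]], hand=1)

```text
t: 2.25
eef_pos: [0.561, -0.1079, 0.3006]
tool_rot: [-0.0, 0.724, -0.69, 0.0]
contact_force: [0.2, -0.2, 0.6]
gripper_width: 1.0
```

```bash
python3 - <<'E'
from h import *
go((.5605,-.1095,.194),-np.pi/2+.05)
E
```

```text
delta cm [ 0.15  0.06 10.66] turn -0.1 pos [ 0.561  -0.1079  0.3006] t 2.25 F [ 0.2 -0.2  0.6] w 1.0
```

carry_out(deltas=[[[0.15,0.06,2.5],0],[[0.15,0.06,5],0],[[0.15,0.06,6.5],0],[[0.15,0.06,8],0],[[0.15,0.06,9.5],0],[[0.15,0.06,10.7],0],[[0.15,0.06,10.7],0]])

```text
t: 3.12
eef_pos: [0.5599, -0.1095, 0.1927]
tool_rot: [0.0, 0.724, -0.69, -0.0]
contact_force: [-0.4, 0.6, -0.5]
gripper_width: 0.997
```

```bash
python3 - <<'E'
from h import *
from station import read_camera
import cv2
go((.5605,-.1095,.194),-np.pi/2+.05)
a=read_camera("top")[140:250,235:335];b=read_camera("side")[90:200,190:290]
cv2.imwrite("pics/c.png",cv2.resize(np.hstack([a,b])[:,:,::-1],(800,440),interpolation=0))
E
```

```text
delta cm [ 0.01 -0.05 -0.13] turn -0.1 pos [ 0.5599 -0.1095  0.1927] t 3.12 F [-0.4  0.6 -0.5] w 0.997
```

View pics/c.png

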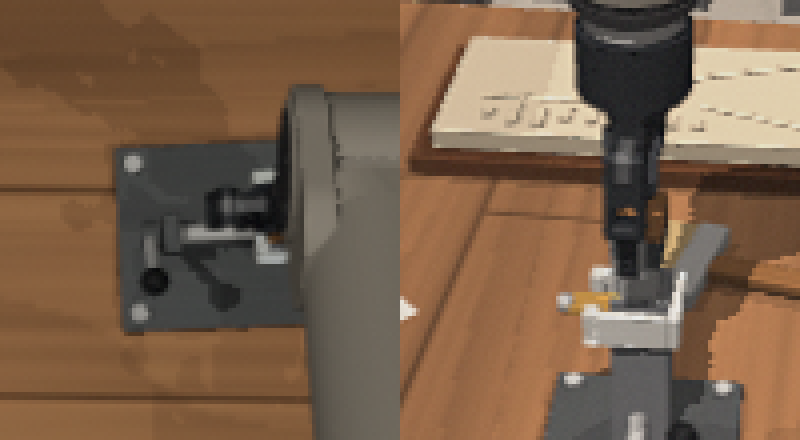

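```bash
python3 - <<'E'
from h import *
s=(.5605,-.1095,.05)
for P in ((0,.037,.176),(0,.03,.14),(.03,.03,.148),(-.03,.03,.148),(0,.022,.11)): print(P,((proj("side",w(s,P))-(190,90))*4+(400,0)).round(1))
E
```

```text
(0, 0.037, 0.176) [627.2 283.1]
(0, 0.03, 0.14) [628.9 319.2]
(0.03, 0.03, 0.148) [586.  307.6]
(-0.03, 0.03, 0.148) [671.9 312.4]
(0, 0.022, 0.11) [630.7 345.8]
```

carry_out(deltas=[[[0,0,0],0],[[0,0,0],0],[[0,0,0],0],[[0,0,0],0],[[0,0,0],0],[[0,0,0],0]], hand=0, newtons=70)

```text
t: 3.98
eef_pos: [0.5613, -0.1079, 0.1951]
tool_rot: [-0.001, 0.725, -0.689, 0.0]
contact_force: [-2.0, 4.6, 6.0]
gripper_width: 0.652
```

carry_out(deltas=[[[0,0,0],0],[[0,0,0],0]])

```text
t: 4.22
eef_pos: [0.5612, -0.1078, 0.1951]
tool_rot: [-0.001, 0.725, -0.689, 0.0]
contact_force: [-1.1, 0.4, 0.0]
gripper_width: 0.646
```

carry_out(deltas=[[[0,0,-0.3],0],[[0,0,-0.6],0],[[0,0,-0.9],0],[[0,0,-1.0],0],[[0,0,-1.0],0]])

```text
t: 4.85
eef_pos: [0.5612, -0.1078, 0.2054]
tool_rot: [-0.001, 0.725, -0.689, 0.0]
contact_force: [1.9, 0.9, -4.6]
gripper_width: 0.646
```

carry_out(deltas=[[[0,0,-0.3],0],[[0,0,-0.4],0],[[0,0,-0.4],0]])

```text
t: 5.22
eef_pos: [0.5612, -0.1078, 0.2096]
tool_rot: [-0.001, 0.725, -0.689, 0.001]
contact_force: [1.4, 0.6, -4.9]
gripper_width: 0.647
```

carry_out(deltas=[[[0,0,-0.3],0],[[0,0,-0.4],0],[[0,0,-0.4],0]])

```text
t: 5.6
eef_pos: [0.5612, -0.1079, 0.2138]
tool_rot: [-0.001, 0.725, -0.689, 0.001]
contact_force: [1.7, -0.1, -6.0]
gripper_width: 0.645
```

carry_out(deltas=[[[0,0,-0.3],0],[[0,0,-0.4],0],[[0,0,-0.4],0]])

```text
t: 5.98
eef_pos: [0.5612, -0.1078, 0.218]
tool_rot: [-0.001, 0.725, -0.689, 0.001]
contact_force: [1.9, 0.1, -5.0]
gripper_width: 0.646
```

carry_out(deltas=[[[0,0,-0.3],0],[[0,0,-0.4],0],[[0,0,-0.4],0]])

```text
t: 6.35
eef_pos: [0.5612, -0.1078, 0.2223]
tool_rot: [-0.001, 0.725, -0.689, 0.001]
contact_force: [1.9, 0.7, -4.5]
gripper_width: 0.648
```

carry_out(deltas=[[[0,0,-0.3],0],[[0,0,-0.3],0]])

```text
t: 6.6
eef_pos: [0.5612, -0.1078, 0.2256]
tool_rot: [-0.001, 0.725, -0.689, 0.001]
contact_force: [1.1, 0.9, -4.9]
gripper_width: 0.644
```

carry_out(deltas=[[[0,0,-0.3],0],[[0,0,-0.3],0]])

```text
t: 6.85
eef_pos: [0.5612, -0.1078, 0.229]
tool_rot: [-0.001, 0.725, -0.689, 0.001]
contact_force: [1.9, 1.6, -5.3]
gripper_width: 0.643
```

carry_out(deltas=[[[0,0,-0.3],0],[[0,0,-0.3],0]])

```text
t: 7.1
eef_pos: [0.5612, -0.1078, 0.2323]
tool_rot: [-0.001, 0.725, -0.689, 0.001]
contact_force: [2.2, -0.1, -5.2]
gripper_width: 0.646
```

carry_out(deltas=[[[0,0,-0.3],0],[[0,0,-0.3],0]])

```text
t: 7.35
eef_pos: [0.5612, -0.1078, 0.2356]
tool_rot: [-0.001, 0.725, -0.689, 0.001]
contact_force: [2.4, 0.6, -5.0]
gripper_width: 0.643
```

carry_out(deltas=[[[0,0,-0.3],0],[[0,0,-0.3],0]])

```text
t: 7.6
eef_pos: [0.5612, -0.1078, 0.2387]
tool_rot: [-0.001, 0.725, -0.689, 0.001]
contact_force: [4.2, 0.2, -7.2]
gripper_width: 0.645
```

carry_out(deltas=[[[0,0,-0.3],0],[[0,0,-0.3],0]])

```text
t: 7.85
eef_pos: [0.5612, -0.1078, 0.2415]
tool_rot: [-0.001, 0.725, -0.689, 0.001]
contact_force: [3.8, -0.2, -9.1]
gripper_width: 0.642
```

carry_out(deltas=[[[0,0,-0.15],0],[[0,0,-0.15],0]])

```text
t: 8.1
eef_pos: [0.5612, -0.1078, 0.2426]
tool_rot: [-0.001, 0.725, -0.689, 0.001]
contact_force: [5.6, -0.1, -11.9]
gripper_width: 0.647
```

carry_out(deltas=[[[0,0,-0.15],0],[[0,0,-0.15],0]])

```text
t: 8.35
eef_pos: [0.5611, -0.1078, 0.2436]
tool_rot: [-0.001, 0.725, -0.689, 0.001]
contact_force: [5.3, 0.3, -11.9]
gripper_width: 0.642
```

carry_out(deltas=[[[0,0,-0.15],0],[[0,0,-0.15],0]])

```text
t: 8.6
eef_pos: [0.5612, -0.1078, 0.2446]
tool_rot: [-0.001, 0.725, -0.689, 0.0]
contact_force: [4.7, -0.0, -12.1]
gripper_width: 0.645
```

carry_out(deltas=[[[0,0,-0.15],0],[[0,0,-0.15],0]])

```text
t: 8.85
eef_pos: [0.5612, -0.1078, 0.2461]
tool_rot: [-0.001, 0.725, -0.689, 0.001]
contact_force: [4.3, 1.6, -7.9]
gripper_width: 0.648
```

carry_out(deltas=[[[0,0,-0.2],0],[[0,0,-0.2],0]])

```text
t: 9.1
eef_pos: [0.5612, -0.1078, 0.2487]
tool_rot: [-0.001, 0.725, -0.689, 0.001]
contact_force: [2.2, 0.4, -5.4]
gripper_width: 0.646
```

carry_out(deltas=[[[0,0,-0.2],0],[[0,0,-0.2],0]])

```text
t: 9.35
eef_pos: [0.5612, -0.1078, 0.2511]
tool_rot: [-0.001, 0.725, -0.689, 0.001]
contact_force: [2.2, 0.7, -5.4]
gripper_width: 0.648
```

carry_out(deltas=[[[0,0,-0.2],0],[[0,0,-0.2],0]])

```text
t: 9.6
eef_pos: [0.5611, -0.1079, 0.2529]
tool_rot: [-0.001, 0.725, -0.689, 0.001]
contact_force: [3.3, 0.8, -9.4]
gripper_width: 0.647
```

carry_out(deltas=[[[0,0,-0.2],0],[[0,0,-0.2],0]])

```text
t: 9.85
eef_pos: [0.5612, -0.1078, 0.2546]
tool_rot: [-0.001, 0.725, -0.689, 0.001]
contact_force: [5.5, 0.5, -10.6]
gripper_width: 0.65
```

carry_out(deltas=[[[0,0,-0.2],0],[[0,0,-0.2],0]])

```text
t: 10.1
eef_pos: [0.5612, -0.1078, 0.2562]
tool_rot: [-0.001, 0.725, -0.689, 0.0]
contact_force: [4.3, 0.1, -10.6]
gripper_width: 0.646
```

carry_out(deltas=[[[0,0,-0.2],0],[[0,0,-0.2],0]])

```text
t: 10.35
eef_pos: [0.5612, -0.1078, 0.2577]
tool_rot: [-0.001, 0.725, -0.689, 0.0]
contact_force: [5.1, 0.8, -11.8]
gripper_width: 0.641
```

carry_out(deltas=[[[0,0,-0.2],0],[[0,0,-0.2],0]])

```text
t: 10.6
eef_pos: [0.5612, -0.1078, 0.2597]
tool_rot: [-0.001, 0.725, -0.689, 0.0]
contact_force: [3.4, 0.2, -8.7]
gripper_width: 0.648
```

carry_out(deltas=[[[0,0,-0.2],0],[[0,0,-0.2],0]])

```text
t: 10.85
eef_pos: [0.5612, -0.1079, 0.2622]
tool_rot: [-0.001, 0.725, -0.689, 0.0]
contact_force: [1.7, 0.3, -5.1]
gripper_width: 0.649
```

carry_out(deltas=[[[0,0,-0.25],0],[[0,0,-0.25],0]])

```text
t: 11.1
eef_pos: [0.5612, -0.1079, 0.2652]
tool_rot: [-0.001, 0.725, -0.689, 0.001]
contact_force: [2.4, 0.6, -4.8]
gripper_width: 0.646
```

carry_out(deltas=[[[0,0,-0.25],0],[[0,0,-0.25],0]])

```text
t: 11.35
eef_pos: [0.5612, -0.1078, 0.2675]
tool_rot: [-0.001, 0.725, -0.689, 0.001]
contact_force: [3.8, 1.2, -9.4]
gripper_width: 0.645
```

carry_out(deltas=[[[0,0,-0.25],0],[[0,0,-0.25],0]])

```text
t: 11.6
eef_pos: [0.5612, -0.1078, 0.2697]
tool_rot: [-0.001, 0.725, -0.689, 0.0]
contact_force: [5.1, 0.4, -10.6]
gripper_width: 0.645
```

carry_out(deltas=[[[0,0,-0.25],0],[[0,0,-0.25],0]])

```text
t: 11.85
eef_pos: [0.5612, -0.1078, 0.2718]
tool_rot: [-0.001, 0.725, -0.689, 0.0]
contact_force: [5.0, 1.3, -11.2]
gripper_width: 0.648
```

carry_out(deltas=[[[0,0,-0.2],0],[[0,0,-0.2],0]])

```text
t: 12.1
eef_pos: [0.5612, -0.1078, 0.2738]
tool_rot: [-0.001, 0.725, -0.689, 0.0]
contact_force: [4.7, 0.6, -8.1]
gripper_width: 0.642
```

carry_out(deltas=[[[0,0,-0.25],0],[[0,0,-0.25],0]])

```text
t: 12.35
eef_pos: [0.5612, -0.1078, 0.2768]
tool_rot: [-0.001, 0.725, -0.689, 0.0]
contact_force: [2.6, 0.8, -4.4]
gripper_width: 0.641
```

carry_out(deltas=[[[0,0,-0.25],0],[[0,0,-0.25],0]])

```text
t: 12.6
eef_pos: [0.5612, -0.1078, 0.2797]
tool_rot: [-0.001, 0.725, -0.689, 0.001]
contact_force: [2.3, 1.5, -4.7]
gripper_width: 0.645
```

carry_out(deltas=[[[0,0,-0.25],0],[[0,0,-0.25],0]])

```text
t: 12.85
eef_pos: [0.5612, -0.1078, 0.2819]
tool_rot: [-0.001, 0.725, -0.689, 0.0]
contact_force: [4.5, 1.0, -8.8]
gripper_width: 0.645
```

carry_out(deltas=[[[0,0,-0.25],0],[[0,0,-0.25],0]])

```text
t: 13.1
eef_pos: [0.5612, -0.1078, 0.2841]
tool_rot: [-0.001, 0.725, -0.689, 0.0]
contact_force: [5.7, -0.3, -10.1]
gripper_width: 0.645
```

carry_out(deltas=[[[0,0,-0.25],0],[[0,0,-0.25],0]])

```text
t: 13.35
eef_pos: [0.5612, -0.1079, 0.2861]
tool_rot: [-0.001, 0.725, -0.689, 0.0]
contact_force: [4.9, -0.1, -9.6]
gripper_width: 0.646
```

carry_out(deltas=[[[0,0,-0.2],0],[[0,0,-0.2],0]])

```text
t: 13.6
eef_pos: [0.5612, -0.1078, 0.2881]
tool_rot: [-0.001, 0.725, -0.689, 0.0]
contact_force: [4.3, 0.4, -9.3]
gripper_width: 0.647
```

carry_out(deltas=[[[0,0,-0.2],0],[[0,0,-0.2],0]])

```text
t: 13.85
eef_pos: [0.5612, -0.1078, 0.2905]
tool_rot: [-0.001, 0.725, -0.689, 0.0]
contact_force: [2.8, 0.7, -5.7]
gripper_width: 0.646
```

carry_out(deltas=[[[0,0,-0.05],0],[[0,0,-0.05],0]])

```text
t: 14.1
eef_pos: [0.5612, -0.1078, 0.2913]
tool_rot: [-0.001, 0.725, -0.689, 0.0]
contact_force: [4.0, 0.6, -4.8]
gripper_width: 0.644
```

carry_out(deltas=[[[0,0,0.1],0],[[0,0,0.2],0],[[0,0,0.2],0]])

```text
t: 14.48
eef_pos: [0.5612, -0.1078, 0.2892]
tool_rot: [-0.001, 0.725, -0.689, 0.0]
contact_force: [3.0, 1.1, -5.8]
gripper_width: 0.646
```

carry_out(deltas=[[[0,0,0.1],0],[[0,0,0.2],0],[[0,0,0.2],0]])

```text
t: 14.85
eef_pos: [0.5612, -0.1078, 0.2885]
tool_rot: [-0.001, 0.725, -0.689, 0.001]
contact_force: [-1.8, 1.6, 4.5]
gripper_width: 0.644
```

carry_out(deltas=[[[0,0,0.1],0],[[0,0,0.1],0]])

```text
t: 15.1
eef_pos: [0.5612, -0.1078, 0.2885]
tool_rot: [-0.002, 0.725, -0.689, 0.001]
contact_force: [-2.5, 1.3, 7.0]
gripper_width: 0.645
```

carry_out(deltas=[[[0,0,0.1],0],[[0,0,0.1],0]])

```text
t: 15.35
eef_pos: [0.5612, -0.1078, 0.2885]
tool_rot: [-0.002, 0.725, -0.689, 0.001]
contact_force: [-2.1, 1.4, 6.4]
gripper_width: 0.649
```

carry_out(deltas=[[[0,0,0],0],[[0,0,0],0]])

```text
t: 15.6
eef_pos: [0.5612, -0.1078, 0.2886]
tool_rot: [-0.002, 0.725, -0.689, 0.001]
contact_force: [0.1, 0.6, 2.2]
gripper_width: 0.645
```

carry_out(deltas=[[[0,0,0],0],[[0,0,0],0],[[0,0,0],0],[[0,0,0],0]], hand=1)

```text
t: 16.1
eef_pos: [0.5612, -0.1079, 0.2885]
tool_rot: [-0.002, 0.725, -0.689, 0.001]
contact_force: [-0.1, 0.6, -0.2]
gripper_width: 1.002
```

carry_out(deltas=[[[0,0,-2],0],[[0,0,-4],0],[[0,0,-6.5],0],[[0,0,-8],0],[[0,0,-8],0]])

```text
t: 16.73
eef_pos: [0.5614, -0.108, 0.3695]
tool_rot: [-0.002, 0.725, -0.689, 0.002]
contact_force: [-0.3, 0.5, -0.6]
gripper_width: 1.003
```

```bash
python3 - <<'E'
from h import *
from station import read_camera,models
import cv2
a=read_camera("top")[140:250,235:335];b=read_camera("side")[90:200,190:290]
print(models.spot_in("head","side")[:2])
cv2.imwrite("pics/d.png",cv2.resize(np.hstack([a,b])[:,:,::-1],(800,440),interpolation=0))
s=(.5595,-.1085,.05)
k=lambda dx,z:go(w(s,(dx,.105,z)),-np.pi/2+.05)
k(-.085,.371);k(-.085,.112)
for l in (.08,.0934,.107): print(l,((proj("side",w(s,(0,.028,.213+l)))-(190,90))*4+(400,0)).round(1))
E
```

```text
[{'centre': [132.4, 250.3], 'score': 0.89}]
delta cm [-10.45   8.59  -0.37] turn 0.0 pos [ 0.5604 -0.1079  0.3674] t 16.88 F [-0.3  0.7  0.3] w 1.001
delta cm [-10.43   8.66  25.53] turn 0.0 pos [ 0.5604 -0.1079  0.3674] t 16.88 F [-0.3  0.7  0.3] w 1.001
0.08 [627.6 124.3]
0.0934 [627.4 105.2]
0.107 [627.1  85.5]
```

View pics/d.png

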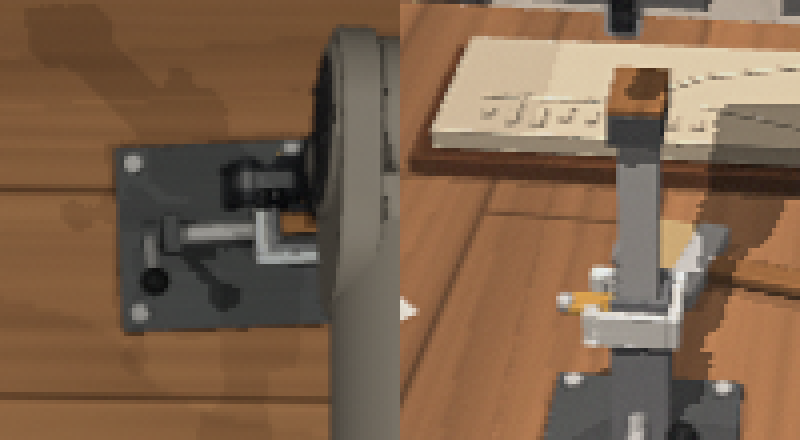

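carry_out(deltas=[[[-3.5,2.9,0],0],[[-7,5.7,0],0],[[-10.5,8.6,0],0],[[-10.5,8.6,3],0],[[-10.5,8.6,7],0],[[-10.5,8.6,12],0],[[-10.5,8.6,17],0],[[-10.5,8.6,21],0],[[-10.5,8.6,23],0],[[-10.5,8.6,23],0]], hand=0, newtons=30)

```text
t: 18.12
eef_pos: [0.468, -0.0072, 0.1353]
tool_rot: [0.0, 0.725, -0.689, -0.001]
contact_force: [0.1, 0.5, -0.7]
gripper_width: -0.0
```

```bash
python3 - <<'E'
from h import *
from station import read_camera,models
import cv2
a=read_camera("top")[140:250,235:335];b=read_camera("side")[120:230,190:290]
cv2.imwrite("pics/e.png",cv2.resize(np.hstack([a,b])[:,:,::-1],(800,440),interpolation=0))
s=(.5595,-.1085,.05)
k=lambda dx,z:go(w(s,(dx,.105,z)),-np.pi/2+.05)
k(-.085,.112);k(0,.112);k(.03,.112)
E
```

```text
delta cm [0.08 0.06 2.55] turn 0.0 pos [ 0.4699 -0.0071  0.1375] t 18.23 F [-0.3 -0.1 -0.3] w 0.002
delta cm [ 0.08 -8.44  2.57] turn 0.0 pos [ 0.4699 -0.0071  0.1375] t 18.23 F [-0.3 -0.1 -0.3] w 0.002
delta cm [  0.08 -11.44   2.57] turn 0.0 pos [ 0.4699 -0.0071  0.1375] t 18.23 F [-0.3 -0.1 -0.3] w 0.002
```

View pics/e.png

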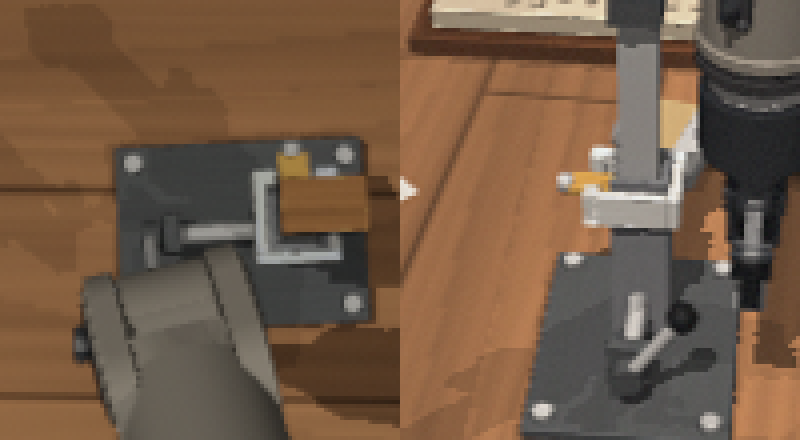

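carry_out(deltas=[[[0.1,0,1.2],0],[[0.1,0,2.5],0],[[0.1,0,2.5],0],[[0.1,0,2.5],0]])

```text
t: 18.73
eef_pos: [0.47, -0.008, 0.1124]
tool_rot: [-0.001, 0.725, -0.689, 0.0]
contact_force: [-0.3, -0.6, -0.6]
gripper_width: 0.003
```

carry_out(deltas=[[[0,-1,0],0],[[0,-2,0],0],[[0,-3,0],0],[[0,-3.5,0],0],[[0,-4,0],0]])

```text
t: 19.35
eef_pos: [0.5087, -0.0061, 0.1122]
tool_rot: [0.0, 0.725, -0.689, -0.001]
contact_force: [-5.7, -0.7, 4.4]
gripper_width: -0.001
```

carry_out(deltas=[[[0,-0.7,0],0],[[0,-1.4,0],0],[[0,-2.1,0],0],[[0,-2.8,0],0],[[0,-3.5,0],0]])

```text
t: 19.98
eef_pos: [0.5443, -0.0042, 0.1121]
tool_rot: [0.0, 0.725, -0.689, -0.001]
contact_force: [-3.2, 0.1, 1.0]
gripper_width: 0.002
```

carry_out(deltas=[[[0,-0.5,0],0],[[0,-1.0,0],0],[[0,-1.0,0],0]])

```text
t: 20.35
eef_pos: [0.5544, -0.0038, 0.1117]
tool_rot: [0.0, 0.725, -0.689, -0.001]
contact_force: [-2.1, -0.6, -1.9]
gripper_width: -0.006
```

carry_out(deltas=[[[0,-0.5,0],0],[[0,-1.0,0],0],[[0,-1.0,0],0]])

```text
t: 20.72
eef_pos: [0.5647, -0.0035, 0.1116]
tool_rot: [0.0, 0.725, -0.689, -0.001]
contact_force: [-3.5, -0.6, -2.2]
gripper_width: -0.001
```

carry_out(deltas=[[[0,-0.4,0],0],[[0,-0.4,0],0]])

```text
t: 20.98
eef_pos: [0.5687, -0.0035, 0.1114]
tool_rot: [0.001, 0.724, -0.689, -0.001]
contact_force: [-4.3, -1.3, -2.7]
gripper_width: -0.0
```

carry_out(deltas=[[[0,-0.4,0],0],[[0,-0.4,0],0]])

```text
t: 21.22
eef_pos: [0.5701, -0.0035, 0.111]
tool_rot: [0.003, 0.724, -0.689, -0.003]
contact_force: [-12.0, -1.3, 2.2]
gripper_width: -0.0
```

carry_out(deltas=[[[0,-0.3,0],0],[[0,-0.3,0],0]])

```text
t: 21.48
eef_pos: [0.5702, -0.0035, 0.111]
tool_rot: [0.005, 0.724, -0.689, -0.005]
contact_force: [-13.2, -0.8, 7.1]
gripper_width: -0.003
```

carry_out(deltas=[[[0,1,0],0],[[0,3,0],0],[[0,5,0],0],[[0,9,0],0],[[0,10,-3],0],[[0,10,-8],0],[[0,10,-12],0],[[0,10,-12],0]])

```text
t: 22.48
eef_pos: [0.4758, -0.0077, 0.2368]
tool_rot: [0.001, 0.725, -0.689, -0.0]
contact_force: [0.0, 0.4, -0.9]
gripper_width: -0.002
```

```bash
python3 - <<'E'
from h import *
from station import read_camera,models
import cv2
A=read_camera("top");a=A[140:250,235:335];B=read_camera("side");b=B[90:230,190:317]
im=np.hstack([cv2.resize(a,(400,440),interpolation=0),cv2.resize(b,(399,440),interpolation=0)])
cv2.imwrite("pics/f.png",im[:,:,::-1])
s=(.5595,-.1085,.05)
for l in (0,1.1,1.2):
  P=w(s,(.07*np.sin(l-.6),.105,.045+.07*np.cos(l-.6)))
  print(l,((proj("top",P)-(235,140))*4).round(),((proj("side",P)-(190,90))*3.14+(400,0)).round())
o=readout.get_obs();print(o["t"],o["eef_pos"].round(3),o["contact_force"].round(1))
E
```

```text
0 [152. 282.] [618. 342.]
1.1 [149. 185.] [533. 333.]
1.2 [148. 178.] [526. 336.]
22.575 [ 0.473 -0.008  0.233] [0.3 0.3 0.5]
```

View pics/f.png

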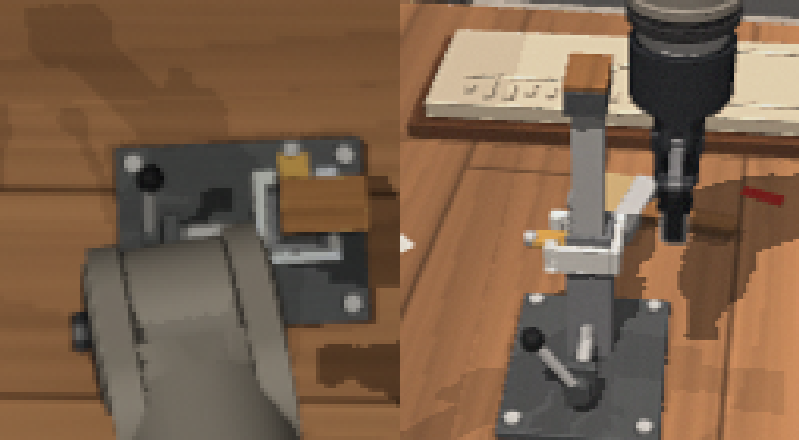

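The picture shows the knob at (150,178) in the top crop. The prediction for the lever against its stop is (148,178). The head is still up at the same place, top crop 280–368, 177–232, and the tool is clear of everything.

```bash
python3 -c "
from station import bot; print(bot.hand_in())"
```

```text
the job is handed in; nothing more can be done
None
```

The prop is raised four clicks and resting on the pawl, and the clamp lever is fully over and locked. I handed the job in at about 22.6 s; the hand-in gave no verdict.

- **Column:** I took the head across its 56 mm width and lifted in small steps. The pull rose to about 10–12 N and fell back to about 5 N four times, at roughly 50, 64, 78 and 93 mm of lift. I let it down gently and it came to rest at about 93 mm of lift, with no more than about 7 N upward on the tool before I let go.
- **Lever:** I pushed the knob over with the closed fingers until the force rose to about 13 N at the stop. In the last top picture the knob is within a pixel of where full travel should put it.
- **Last checks:** After the lever push the head was at the same place in the top view. The tool was clear of everything with about 0 N on it. I never went near the brush, mallet or tin, but I did not measure their positions again.
- **Disagreement:** The side camera put the stand about 6–8 mm away from where the top camera did. I relied on the top camera, and where the fingers met the head and the lever's stop fitted it.

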